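# Seat the sander's rest table on its dowels

## Task

The rest table of the disc sander (the flat aluminium plate) was laid down out of place and is riding on top of the two dowel pins of its bracket. Only pushing with your fingertips, never lifting it, nudge it sideways until both of its holes drop over the pins and it lies flat and fully down on the bracket. Keep off the abrasive disc with the robot, leave the other things on the bench alone, and finish clear of everything.

Things in the scene. Friction and masses are not known exactly. Their poses are not given: they have to be found in the camera images.
- sander: Bench disc sander, bolted down and off: grey cast bed, motor at its -y end, a bracket for the rest table at its +y end. Origin: on the bench straight below the centre of the seated rest table; x runs parallel to the disc face, -y points to the disc (axle along y at x = 0, 135 mm up), z up. It stands elsewhere, turned up to 0.2 rad, each time
- saddle_top (a point): Centre of the bracket's flat top, the saddle, 102 mm above the bench, straight above the sander's origin. The saddle reaches from x -68 to 68 and from y -52 to 53 mm in the sander's frame and is 18 mm thick. Seated, the rest table's underside centre is here and their axes match; it then overhangs the saddle by 12 mm at its three free sides and its top is 110 mm up
- disc: The upright abrasive disc, 190 mm across, its reddish face towards the sander's +y; it does not turn. Origin and axes as sander
- disc_face (a point): Centre of the abrasive face: 68 mm in -y from the sander's origin, 135 mm above the bench. Seated, the plate is centred on the disc with its edge parallel to this face, 3 mm away; the face stops the plate from going more than that 3 mm too far
- pin_near (a point): One of two steel dowel pins in the saddle, hidden under the plate at the start: 10 mm in diameter, 7 mm tall (3 mm straight, then a cone to a 4 mm flat tip). This point is on its axis at the saddle top: x -50, y -22 mm in the sander's frame
- pin_far (a point): The other, equal pin: x 50, y -22 mm in the sander's frame, on its axis at the saddle top
- rest_table: Loose flat aluminium plate, 160 (x) by 130 (y) by 8 mm, about 0.45 kg, two round holes. Origin: centre of its underside; axes along its sides. At the start it lies on both pin tips and the saddle's edge away from the disc, sloping about 5 degrees up to the disc; about 18 to 30 mm too far from the disc, up to 16 mm off along it, turned up to 0.12 rad from the sander's axes
- hole_near (a point): Centre of one hole of the rest table, 12.5 mm in diameter, at the underside: x -50, y -22 mm in the plate's frame; it belongs over pin_near
- hole_far (a point): Centre of the other hole, 12.5 mm in diameter, at the underside: x 50, y -22 mm in the plate's frame; it belongs over pin_far
- clamp_knob: Bystander: black star knob standing on its head's boss, stud up, 58 mm across and 50 mm tall, near the bracket. Origin: centre of its underside
- wax_tin: Bystander: brass tin with a white lid, 70 mm across, 45 mm tall. Origin: centre of its underside
- wood_knob: Bystander: small turned wooden knob, 38 mm across, 49 mm tall, upright. Origin: centre of its underside
Not all that is in view belongs to the job. Several things have the shape of the rest_table; the one meant has the colours described above.

How it is judged:
By the outcome, as a careful person would: the job done as asked, in the order asked, and still so for the second after the job is handed in, with the robot touching nothing.
It also fails if it takes over 61 s, if anything falls off the work surface, if the arm or the gripper's body presses on something with over 40 N, if the wrist force passes 120 N, or if a joint passes its speed limit or range.

## Robot

A 6-joint arm with a two-finger parallel gripper is mounted at the origin on the work surface. World frame = base frame: x ahead of the robot, y to its left, z up, the work surface at z = 0. Lengths are in m, angles in degrees, forces in N, time in s.
With the tool pointing down it reaches from about 0.4 to 0.825 m from the base axis. Payload 7 kg.
Tool frame: the origin (TCP) lies on the centre line of the jaws, within the pads' length; the fingertips stand 19 mm ahead of it and the grasp point (between the pads) is the TCP; z points along the fingers, y is the line along which they close (so a half turn about z gives the same grasp; the last joint's range is limited). The gripper opens to 88 mm and grips with 3 to 60 N. Pads are 19 mm wide; open, the fingers measure 130 mm over their backs; the gripper's body (78 mm by 193 mm) begins 47 mm behind the grasp point.
Start: joints at [-51.102, 20.546, 0.682, 0, -70.136, -16.507], TCP at [0.257, -0.624, 0.246] pointing down, gripper open.
Joint ranges: [-176.03, 176.03], [-82.01, 121.73], [-58.28, 71.71], [-173.87, 95.51], [-174.79, -0.11], [-173.66, 173.66]. Speed limits (degrees/s): [136.94, 136.94, 172.46, 180, 180, 180].

## Interface

Orientations are given as [roll, pitch, yaw] about the fixed x, y, z axes, in that order (R = Rz(yaw) Ry(pitch) Rx(roll)).
In Python, from plant import get_state, capture, close_job gives the robot as it stands.
- The arm moves only by the tool apply_moves, never from a script. Its argument "targets" is a list of rows, each a list of 7 numbers: the opening, from 0 (shut) to 1 (fully open), then the shift along the tool's x, y, z normalised to -1 to 1, where 1 is 1000 mm, then the turn, a rotation vector about the tool's x, y, z normalised to -1 to 1, where 1 is 90 degrees. In form: [[claw, tx, ty, tz, ax, ay, az], ...]. A call has 1 to 20 rows; each row shifts and turns the commanded pose from where the row before left it, along the tool's axes as they then stand; what a row does not reach is not made up. A row lasts 1/12 s, in which the tool goes at most 41.7 mm and 7.16 degrees, less where a joint would pass 70% of its speed; a pose out of reach is approached as far as the arm can. A call with a number of a shift or a turn outside -1 to 1 is refused whole. A call with a gripper value outside its range is refused whole. The fingers move at their own pace and stop on an object; "newtons" is the grip in N (left out, the last holds). Time passes only in rows, so rows that do not move let the fingers close. It gives the time, the measured TCP pose, the force, the opening and the grip force at its end, in the units of the state.
- get_state(): the state, without advancing time (a new reading comes with each control period).
- capture(name): name is "scene" or "top" or "wrist"; returns a dict with "frame" (420x560x3 uint8, red, green, blue), "range_z" (420x560 float32, m along the optical axis (not along the pixel's ray), 0 where there is no reading), "camera_matrix" (3x3 intrinsics, pixels), "T" (4x4, takes a point from camera to world coordinates). Camera axes: x right, y down, z forward; pixel columns grow to the right and rows downward; lengths in m; the calibration is good to about 2 mm. A picture is of the moment at which its call begins.
- close_job(): hands the job in; it is judged then, once.
The state is a dict: "time_s": time; "joints": joint angles; "qd": joint speeds; "joint_torque": joint torques, N m; "tcp_pos": TCP position; "eef_rot": TCP orientation; "contact_force": force on the tool from outside, world axes, zero at the start; "moment": the same for the moment, N m; "gripper_width": finger opening in m; "gripper_force": force on a finger pad.
Only numpy, scipy, OpenCV 4.12 (cv2) and the standard library are available. Lean on these libraries where they do the work, as an engineer would, in place of code of your own. Each camera call takes 0.05 s, during which the arm holds its last target. There are 200 camera calls.

## Working session

There is one attempt and no reset: what is moved stays moved. The work goes in short steps, Python scripts to look and compute and a tool call to move; the robot and the scene stay as the last step left them, time stands still between calls to the robot, and variables do not carry over. Pictures are saved under pics/ and viewed, at most 10 in all, crops included, and the job is handed in when it is done.

Besides the shell and the picture viewer there is one more tool, called after ">>>" in YAML: its name, and indented under it one key for each argument. apply_moves: Moves the arm, as the interface text tells. Scaled input: -1 to 1 covers 1000 mm each way for a shift and 90 degrees each way for a turn. Its arguments: {"type":"object","properties":{"targets":{"type":"array","items":{"type":"array","items":{"type":"number"}}},"newtons":{"type":"number"}},"required":["targets"]}

```bash
mkdir -p pics; ls
python3 - <<'E'
from plant import *
import cv2,numpy as np
s=get_state();print(s)
for n in ("scene","top"):
    c=capture(n);np.savez(n+"0.npz",**c);cv2.imwrite(f"pics/{n}0.png",c["frame"][:,:,::-1]);print(n,c["camera_matrix"],c["T"])
E
```

```text
pics
{'time_s': 0.0, 'joints': array([-5.11017835e+01,  2.05911731e+01,  6.32254523e-01, -2.08214454e-02,
       -7.01369929e+01, -1.65071400e+01]), 'qd': array([-0.05214999, -0.03411212, -0.07549663,  0.15569089, -0.01632383,
       -0.06753457]), 'joint_torque': array([-3.52452393e-03, -5.82719135e+01,  2.93039149e+01,  6.99730396e+00,
        6.58247009e-03, -1.91410527e-04]), 'tcp_pos': array([ 0.25691996, -0.623673  ,  0.24461189]), 'eef_rot': array([ 1.79902480e+02, -8.48790438e-03, -1.57616007e+02]), 'contact_force': array([-0.06236385, -0.41358474,  0.48889183]), 'moment': array([ 0.02467966,  0.04998592, -0.06618251]), 'gripper_force': 0.0, 'gripper_width': 0.08776377800697063}
scene [[521.98455966   0.         276.27757978]
 [  0.         521.98455966 214.31290669]
 [  0.           0.           1.        ]] [[-0.12039059  0.75042024 -0.64990428  1.19813462]
 [ 0.99266217  0.08354062 -0.08742306  0.18246679]
 [-0.01131063 -0.6556603  -0.75497128  0.85652237]
 [ 0.          0.          0.          1.        ]]
top [[435.48563542   0.         276.83668627]
 [  0.         435.48563542 216.80064158]
 [  0.           0.           1.        ]] [[ 0.02157813 -0.98223335  0.18641895  0.34742353]
 [-0.99961938 -0.01799065  0.02091474  0.07562222]
 [-0.01718935 -0.18679929 -0.9822477   1.10765703]
 [ 0.          0.          0.          1.        ]]
```

View pics/scene0.png

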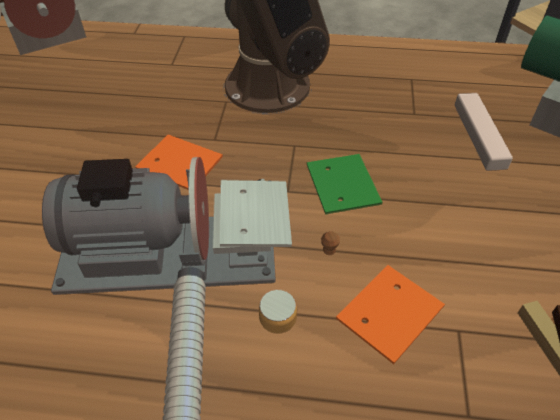

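View pics/top0.png

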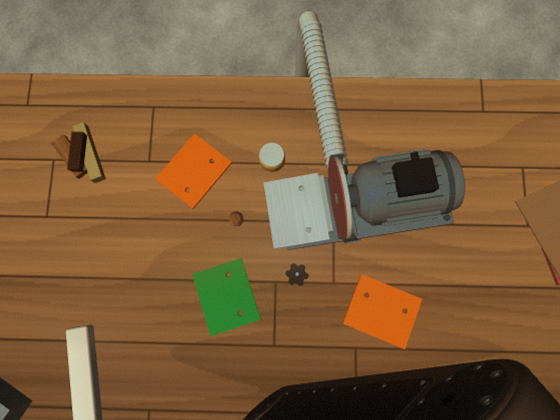

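The aluminium plate is at top (297,211) and scene (254,212). The look-alikes are orange at top (193,171) and (383,312), and green at (226,297). Only the bare aluminium one on the sander bracket fits the description. The bystanders in the top view are the tin (271,156), wood knob (236,218) and star knob (297,273). I'll confirm with an enlarged crop.

```bash
cat > h.py <<'E'
import numpy as np,cv2
def load(n): return dict(np.load(n))
def cloud(c):
    K,T,z=c["camera_matrix"],c["T"],c["range_z"]
    v,u=np.mgrid[:z.shape[0],:z.shape[1]]
    p=np.stack([(u-K[0,2])/K[0,0]*z,(v-K[1,2])/K[1,1]*z,z],-1)
    return p@T[:3,:3].T+T[:3,3]
def ray(c,uv,h):
    K,T=c["camera_matrix"],c["T"]
    d=T[:3,:3]@np.linalg.solve(K,[uv[0],uv[1],1.]);o=T[:3,3]
    return o+d*(h-o[2])/d[2]
E
python3 - <<'E'
from h import *
t=load("top0.npz");s=load("scene0.npz")
a=cv2.resize(t["frame"][160:260,250:350],None,fx=4,fy=4,interpolation=cv2.INTER_CUBIC)
b=cv2.resize(s["frame"][160:260,200:300],None,fx=4,fy=4,interpolation=cv2.INTER_CUBIC)
cv2.imwrite("pics/crop0.png",np.hstack([a,b])[:,:,::-1])
P=cloud(t)
for r in range(176,252,8): print(r,[f"{P[r,c][2]*1000:.0f}" for c in range(258,360,6)])
m=(t["frame"][...,0]>90)&(t["frame"][...,1]<70)&(t["frame"][...,2]<70)
m[:, :320]=0;m[:,365:]=0
print(m.sum(),P[m].mean(0))
E
```

```text
176 ['3', '-4', '3', '-2', '-3', '5', '-2', '114', '119', '116', '104', '-2', '112', '196', '228', '16', '160']
184 ['1', '108', '111', '110', '112', '109', '112', '115', '116', '115', '120', '103', '87', '175', '230', '13', '151']
192 ['0', '-3', '109', '110', '111', '106', '115', '115', '121', '113', '119', '1108', '63', '155', '230', '160', '161']
200 ['0', '2', '104', '106', '107', '112', '113', '114', '115', '118', '117', '98', '14', '139', '211', '223', '153']
208 ['-4', '-4', '104', '109', '107', '106', '111', '111', '115', '119', '116', '100', '14', '111', '192', '217', '18']
216 ['0', '2', '106', '106', '110', '111', '116', '112', '116', '118', '118', '115', '16', '85', '173', '208', '16']
224 ['1', '-0', '104', '109', '107', '110', '108', '111', '113', '116', '115', '117', '99', '63', '156', '195', '43']
232 ['-5', '2', '-0', '106', '106', '108', '110', '111', '112', '114', '116', '117', '10', '19', '133', '172', '44']
240 ['-1', '-1', '-2', '107', '109', '109', '110', '112', '117', '116', '114', '17', '13', '16', '83', '103', '137']
248 ['-3', '-0', '-0', '2', '-3', '15', '12', '2', '4', '3', '-2', '-2', '1', '-2', '1', '3', '-2']
1105 [ 0.49731222 -0.04617002  0.10713534]
```

View pics/crop0.png

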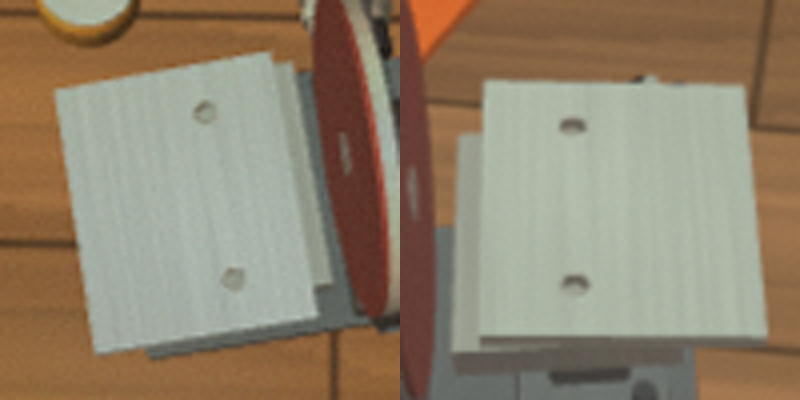

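The crop confirms it: a bare aluminium plate with two holes at crop (205,112) and (233,278). The saddle's disc-side edge shows at crop (293,62) to (331,285), next to the reddish disc.

```bash
cat >> h.py <<'E'
def plane_ray(c,uv,n,d0):  # n.p=d0
    K,T=c["camera_matrix"],c["T"]
    d=T[:3,:3]@np.linalg.solve(K,[uv[0],uv[1],1.]);o=T[:3,3]
    return o+d*(d0-n@o)/(n@d)
def fit(p):
    for _ in range(4):
        c=p.mean(0);n=np.linalg.svd(p-c,full_matrices=False)[2][2];r=(p-c)@n;p=p[abs(r)<2.5*np.std(r)+1e-4]
    return n,n@c,p
E
python3 - <<'E'
from h import *
np.set_printoptions(precision=4,suppress=True)
f=lambda x,y,u0,v0:(u0+(x+.5)/4-.5,v0+(y+.5)/4-.5)
t=load("top0.npz");s=load("scene0.npz")
for nm,c,box in(("top",t,(320,365)),("scene",s,(185,212))):
    P=cloud(c);F=c["frame"].astype(int)
    m=(F[...,0]>F[...,1]*1.8)&(F[...,0]<175)&(F[...,0]>60)&(abs(F[...,1]-F[...,2])<25);m[:,:box[0]]=0;m[:,box[1]:]=0
    m&=(P[...,2]>.06)&(P[...,2]<.25)&(abs(P[...,0]-.5)<.13);m=cv2.erode(m.astype(np.uint8),np.ones((3,3)))>0
    n,d,p=fit(P[m]);n*=np.sign(n[1]);d=n@p[0]
    print(nm,"disc n",n,"yaw",np.degrees(np.arctan2(-n[0],n[1])),len(p),p.mean(0),p.min(0),p.max(0))
a=ray(t,f(293,62,250,160),.102)
b=ray(t,f(331,285,250,160),.102)
a2=ray(s,f(459-400,135,200,160),.102);b2=ray(s,f(453-400,352,200,160),.102)
print("saddle edge top",a,b,np.linalg.norm(a-b),np.degrees(np.arctan2(*(a-b)[[1,0]])))
print("saddle near scene: ",b2,a2)
print("hub scene/top", ray(t,f(345,152,250,160),.135),ray(s,f(413-400,190,200,160),.135))
P=cloud(t)
# plate plane
poly=np.array([f(x,y,250,160) for x,y in[(56,90),(272,52),(318,315),(95,353)]])
mm=np.zeros((420,560),np.uint8);cv2.fillPoly(mm,[poly.round().astype(int)],1);mm=cv2.erode(mm,np.ones((7,7)))
p=P[mm>0];p=p[(p[:,2]>.09)&(p[:,2]<.13)]
n,d,p=fit(p);n*=np.sign(n[2]);d=(p@n).mean();print("plate n",n,"tilt",np.degrees(np.arccos(n[2])),p.mean(0))
for nm,c,pts,o in(("top",t,[(56,90),(272,52),(318,315),(95,353),(205,112),(233,278)],(250,160)),("scene",s,[(743-400,86),(485-400,80),(481-400,338),(767-400,338),(573-400,125),(575-400,285)],(200,160))):
    q=np.array([plane_ray(c,f(*x,*o),n,d) for x in pts]);print(nm);print(q)
E
```

```text
top disc n [-0.175   0.9846  0.0009] yaw 10.077812397099303 50 [ 0.5339 -0.0454  0.1635] [ 0.4888 -0.0537  0.0827] [ 0.6238 -0.0294  0.226 ]h.py:18: RuntimeWarning: Mean of empty slice.
  c=p.mean(0);n=np.linalg.svd(p-c,full_matrices=False)[2][2];r=(p-c)@n;p=p[abs(r)<2.5*np.std(r)+1e-4]
  ret = um.true_divide(
Traceback (most recent call last):
  File "h.py", line 18, in fit
    c=p.mean(0);n=np.linalg.svd(p-c,full_matrices=False)[2][2];r=(p-c)@n;p=p[abs(r)<2.5*np.std(r)+1e-4]
                  ~~~~~~~~~~~~~~~~~~~~~~~~~~~~~~~~~~~~~~~~~^^^
IndexError: index 2 is out of bounds for axis 0 with size 0
```

Run:
```python
from h import *
np.set_printoptions(precision=4,suppress=True)
f=lambda x,y,u0,v0:(u0+(x+.5)/4-.5,v0+(y+.5)/4-.5)
t=load("top0.npz");s=load("scene0.npz")
P=cloud(t);F=t["frame"].astype(int)
m=(F[...,0]>F[...,1]*1.5)&(F[...,0]<190)&(P[...,2]>.04)&(P[...,2]<.235);m[:,:325]=0;m[:,352:]=0;m[:160]=0;m[245:]=0
n,d,p=fit(P[m]);n*=np.sign(n[1]);print("disc",n,np.degrees(np.arctan2(-n[0],n[1])),len(p),p.mean(0),p.min(0),p.max(0), "dist",(p@n).mean())
a=ray(t,f(293,62,250,160),.102)
b=ray(t,f(331,285,250,160),.102)
a2=ray(s,f(459-400,135,200,160),.102);b2=ray(s,f(453-400,352,200,160),.102)
print("saddle edge top",a,b,np.linalg.norm(a-b),np.degrees(np.arctan2(*(a-b)[[1,0]])))
print("saddle scene: ",a2,b2)
print("hub top/scene", ray(t,f(345,152,250,160),.135),ray(s,f(413-400,190,200,160),.135))
poly=np.array([f(x,y,250,160) for x,y in[(56,90),(272,52),(318,315),(95,353)]])
mm=np.zeros((420,560),np.uint8);cv2.fillPoly(mm,[poly.round().astype(int)],1);mm=cv2.erode(mm,np.ones((7,7)))
p=P[mm>0];p=p[(p[:,2]>.09)&(p[:,2]<.13)]
n,d,p=fit(p);n*=np.sign(n[2]);d=(p@n).mean();print("plate n",n,"tilt",np.degrees(np.arccos(n[2])),p.mean(0))
for nm,c,pts,o in(("top",t,[(56,90),(272,52),(318,315),(95,353),(205,112),(233,278)],(250,160)),("scene",s,[(743-400,86),(485-400,80),(481-400,338),(767-400,338),(573-400,125),(575-400,285)],(200,160))):
    q=np.array([plane_ray(c,f(*x,*o),n,d) for x in pts]);print(nm);print(q)
```

```text
disc [-0.1761  0.9844  0.0018] 10.140406365170273 785 [ 0.5747 -0.0381  0.1484] [ 0.4853 -0.0547  0.0504] [ 0.6647 -0.0216  0.232 ] dist -0.13844903074234516
saddle edge top [ 0.6417 -0.0108  0.102 ] [ 0.5073 -0.0332  0.102 ] 0.13625546052985923 9.444961305714381
saddle scene:  [ 0.5075 -0.0338  0.102 ] [ 0.641  -0.0098  0.102 ]
hub top/scene [ 0.5791 -0.0378  0.135 ] [ 0.5746 -0.0387  0.135 ]
plate n [-0.0157  0.091   0.9957] tilt 5.300615032635966 [0.5523 0.053  0.112 ]
top
[[ 0.6209  0.1302  0.1061]
 [ 0.6429  0.0029  0.118 ]
 [ 0.4872 -0.024   0.118 ]
 [ 0.4643  0.1034  0.106 ]
 [ 0.6069  0.0418  0.1139]
 [ 0.5084  0.0245  0.1139]]
scene
[[ 0.4621  0.1031  0.106 ]
 [ 0.4837 -0.0238  0.118 ]
 [ 0.6435  0.0052  0.1178]
 [ 0.6201  0.1314  0.1059]
 [ 0.5057  0.024   0.114 ]
 [ 0.6056  0.0413  0.1139]]
```

Estimates: the sander origin is at (0.565, 0.029) with yaw 10.1°. The plate is nearly parallel to it and needs about +8 mm in sander x and −26 mm in sander y. I'll push x first with two fingertips on its −x edge, then y.

>>> apply_moves:
  targets:
    - [0.6,0,0,-0.035,0,0,0.068]
    - [0.6,0,0,-0.035,0,0,0.068]
    - [0.6,0,0,-0.035,0,0,0]
    - [0.6,0,0,0,0,0,0]

```text
time_s: 0.43
tcp_pos: [0.2575, -0.6263, 0.3587]
eef_rot: [-179.4, 0.1, -169.9]
contact_force: [0.6, -0.7, 1.7]
gripper_width: 0.0667
gripper_force: 0.0
```

>>> apply_moves:
  targets:
    - [0.6,-0.017,0.035,0,0,0,0]
    - [0.6,-0.017,0.035,0,0,0,0]
    - [0.6,-0.017,0.035,0,0,0,0]
    - [0.6,-0.017,0.035,0,0,0,0]
    - [0.6,-0.017,0.035,0,0,0,0]
    - [0.6,-0.017,0.035,0,0,0,0]
    - [0.6,-0.017,0.035,0,0,0,0]
    - [0.6,-0.017,0.035,0,0,0,0]
    - [0.6,-0.017,0.035,0,0,0,0]
    - [0.6,-0.017,0.035,0,0,0,0]
    - [0.6,-0.017,0.035,0,0,0,0]
    - [0.6,-0.017,0.035,0,0,0,0]
    - [0.6,-0.017,0.035,0,0,0,0]
    - [0.6,-0.017,0.035,0,0,0,0]
    - [0.6,-0.017,0.035,0,0,0,0]
    - [0.6,-0.017,0.035,0,0,0,0]
    - [0.6,-0.017,0.035,0,0,0,0]
    - [0.6,-0.017,0.035,0,0,0,0]
    - [0.6,0,0,0,0,0,0]
    - [0.6,0,0,0,0,0,0]

```text
time_s: 2.1
tcp_pos: [0.4473, 0.0518, 0.3498]
eef_rot: [-180.0, -0.1, -169.6]
contact_force: [0.3, -0.7, 0.6]
gripper_width: 0.0525
gripper_force: 0.0
```

>>> apply_moves:
  targets:
    - [0.6,0,0,0.033,0,0,0]
    - [0.6,0,0,0.033,0,0,0]
    - [0.6,0,0,0.033,0,0,0]
    - [0.6,0,0,0.033,0,0,0]
    - [0.6,0,0,0.033,0,0,0]
    - [0.6,0,0,0.033,0,0,0]
    - [0.6,0,0,0.02,0,0,0]
    - [0.6,0,0,0.015,0,0,0]
    - [0.6,0,0,0,0,0,0]
    - [0.6,0,0,0,0,0,0]

```text
time_s: 2.93
tcp_pos: [0.4469, 0.0489, 0.1174]
eef_rot: [-180.0, -0.1, -169.9]
contact_force: [0.5, 0.1, 1.1]
gripper_width: 0.0527
gripper_force: 0.0
```

>>> apply_moves:
  targets:
    - [0.6,-0.003,0,0,0,0,0]
    - [0.6,-0.003,0,0,0,0,0]
    - [0.6,-0.002,0,0,0,0,0]
    - [0.6,-0.002,0,0,0,0,0]
    - [0.6,0,0,0,0,0,0]
    - [0.6,0,0,0,0,0,0]

```text
time_s: 3.43
tcp_pos: [0.4573, 0.0518, 0.1178]
eef_rot: [180.0, 0.0, -169.9]
contact_force: [0.4, 0.3, -0.8]
gripper_width: 0.0529
gripper_force: 0.0
```

>>> apply_moves:
  targets:
    - [0.6,-0.001,0,0,0,0,0]
    - [0.6,-0.001,0,0,0,0,0]
    - [0.6,-0.001,0,0,0,0,0]
    - [0.6,-0.001,0,0,0,0,0]
    - [0.6,0,0,0,0,0,0]

```text
time_s: 3.85
tcp_pos: [0.4612, 0.0525, 0.1175]
eef_rot: [-180.0, -0.0, -169.8]
contact_force: [0.2, 0.0, -0.2]
gripper_width: 0.0526
gripper_force: 0.0
```

>>> apply_moves:
  targets:
    - [0.6,-0.001,0,0,0,0,0]
    - [0.6,-0.001,0,0,0,0,0]
    - [0.6,-0.001,0,0,0,0,0]
    - [0.6,0,0,0,0,0,0]

```text
time_s: 4.18
tcp_pos: [0.4629, 0.0525, 0.1173]
eef_rot: [-180.0, -0.1, -169.9]
contact_force: [-5.4, -0.2, 4.0]
gripper_width: 0.0524
gripper_force: 2.5
```

>>> apply_moves:
  targets:
    - [0.6,-0.001,0,0,0,0,0]
    - [0.6,-0.001,0,0,0,0,0]
    - [0.6,-0.001,0,0,0,0,0]
    - [0.6,-0.001,0,0,0,0,0]
    - [0.6,-0.001,0,0,0,0,0]
    - [0.6,-0.001,0,0,0,0,0]
    - [0.6,-0.001,0,0,0,0,0]
    - [0.6,0,0,0,0,0,0]
    - [0.6,0,0,0,0,0,0]

```text
time_s: 4.93
tcp_pos: [0.4697, 0.0536, 0.1173]
eef_rot: [-180.0, -0.1, -169.9]
contact_force: [-4.5, -0.6, 3.9]
gripper_width: 0.0528
gripper_force: 2.5
```

Run:
```python
from plant import *
from h import *
for n in("top","scene"):
    c=capture(n);np.savez(n+"1.npz",**c)
t=load("top1.npz");s=load("scene1.npz")
a=cv2.resize(t["frame"][160:260,250:350],None,fx=4,fy=4,interpolation=cv2.INTER_CUBIC)
b=cv2.resize(s["frame"][160:260,200:300],None,fx=4,fy=4,interpolation=cv2.INTER_CUBIC)
cv2.imwrite("pics/crop1.png",np.hstack([a,b])[:,:,::-1])
```

```text
(no output)
```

View pics/crop1.png

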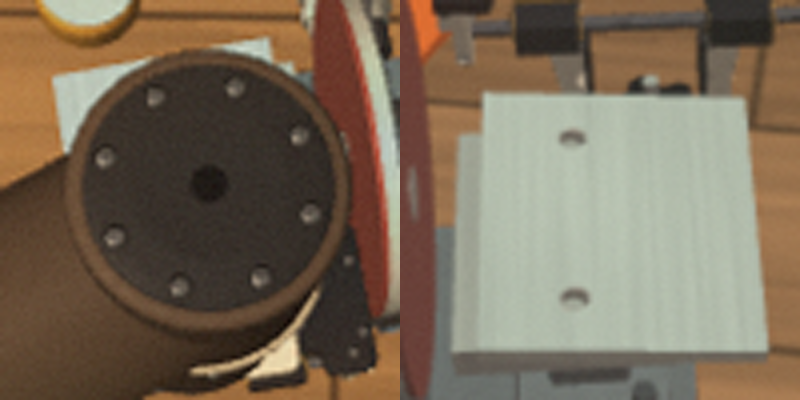

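Scene crop: the holes are now at (573,137) and (575,298), about 7.8 mm further in +x as intended. Next I retreat, turn 90° and go round to the edge away from the disc.

>>> apply_moves:
  targets:
    - [0.6,0.008,0,0,0,0,0]
    - [0.6,0.008,0,0,0,0,0]
    - [0.6,0,0,-0.03,0,0,0]
    - [0.6,0,0,-0.03,0,0,0]
    - [0.6,0,0,-0.03,0,0,0]
    - [0.6,0,0,-0.03,0,0,0]
    - [0.6,0,0,-0.03,0,0,0]
    - [0.6,0,0,-0.03,0,0,0]
    - [0.6,-0.026,0.019,0,0,0,0]
    - [0.6,-0.026,0.019,0,0,0,0]
    - [0.6,-0.026,0.019,0,0,0,0]
    - [0.6,-0.026,0.019,0,0,0,0]
    - [0.6,0,0,0,0,0,0]

```text
time_s: 6.12
tcp_pos: [0.5466, 0.1477, 0.2962]
eef_rot: [-180.0, -0.0, -169.8]
contact_force: [-0.3, 0.1, 0.8]
gripper_width: 0.0523
gripper_force: 0.0
```

>>> apply_moves:
  targets:
    - [0.8,0,0,0,0,0,-0.077]
    - [0.8,0,0,0,0,0,-0.077]
    - [0.8,0,0,0,0,0,-0.077]
    - [0.8,0,0,0,0,0,-0.077]
    - [0.8,0,0,0,0,0,-0.077]
    - [0.8,0,0,0,0,0,-0.077]
    - [0.8,0,0,0,0,0,-0.077]
    - [0.8,0,0,0,0,0,-0.077]
    - [0.8,0,0,0,0,0,-0.077]
    - [0.8,0,0,0,0,0,-0.077]
    - [0.8,0,0,0,0,0,-0.077]
    - [0.8,0,0,0,0,0,-0.077]
    - [0.8,0,0,0,0,0,-0.076]
    - [0.8,0,0,0,0,0,0]
    - [0.8,0,0,0,0,0,0]

```text
time_s: 7.37
tcp_pos: [0.5437, 0.1445, 0.2976]
eef_rot: [-180.0, 0.0, -80.1]
contact_force: [-0.6, -0.3, 0.5]
gripper_width: 0.0703
gripper_force: 0.0
```

>>> apply_moves:
  targets:
    - [0.8,0,0,0.033,0,0,0]
    - [0.8,0,0,0.033,0,0,0]
    - [0.8,0,0,0.033,0,0,0]
    - [0.8,0,0,0.033,0,0,0]
    - [0.8,0,0,0.025,0,0,0]
    - [0.8,0,0,0.015,0,0,0]
    - [0.8,0,0,0.01,0,0,0]
    - [0.8,0.002,0,0,0,0,0]
    - [0.8,0.003,0,0,0,0,0]
    - [0.8,0.003,0,0,0,0,0]
    - [0.8,0.002,0,0,0,0,0]
    - [0.8,0.001,0,0,0,0,0]
    - [0.8,0,0,0,0,0,0]
    - [0.8,0,0,0,0,0,0]

```text
time_s: 8.53
tcp_pos: [0.5463, 0.1337, 0.1162]
eef_rot: [-179.9, 0.0, -79.9]
contact_force: [0.7, -0.0, -0.0]
gripper_width: 0.0701
gripper_force: 0.0
```

>>> apply_moves:
  targets:
    - [0.8,0.001,0,0,0,0,0]
    - [0.8,0.001,0,0,0,0,0]
    - [0.8,0.001,0,0,0,0,0]
    - [0.8,0.001,0,0,0,0,0]
    - [0.8,0.001,0,0,0,0,0]
    - [0.8,0.001,0,0,0,0,0]
    - [0.8,0.001,0,0,0,0,0]
    - [0.8,0.001,0,0,0,0,0]
    - [0.8,0,0,0,0,0,0]

```text
time_s: 9.28
tcp_pos: [0.5477, 0.1261, 0.1157]
eef_rot: [-180.0, 0.0, -79.8]
contact_force: [-0.3, 4.8, 1.3]
gripper_width: 0.07
gripper_force: 1.8
```

>>> apply_moves:
  targets:
    - [0.8,0.001,0,0,0,0,0]
    - [0.8,0.001,0,0,0,0,0]
    - [0.8,0.001,0,0,0,0,0]
    - [0.8,0.001,0,0,0,0,0]
    - [0.8,0.001,0,0,0,0,0]
    - [0.8,0.001,0,0,0,0,0]
    - [0.8,0.001,0,0,0,0,0]
    - [0.8,0.001,0,0,0,0,0]
    - [0.8,0,0,0,0,0,0]

```text
time_s: 10.03
tcp_pos: [0.5496, 0.1185, 0.1163]
eef_rot: [-179.9, 0.0, -79.8]
contact_force: [-1.0, 5.9, 4.6]
gripper_width: 0.0701
gripper_force: 3.0
```

>>> apply_moves:
  targets:
    - [0.8,0.001,0,0,0,0,0]
    - [0.8,0.001,0,0,0,0,0]
    - [0.8,0.001,0,0,0,0,0]
    - [0.8,0.001,0,0,0,0,0]
    - [0.8,0.001,0,0,0,0,0]
    - [0.8,0.001,0,0,0,0,0]
    - [0.8,0.001,0,0,0,0,0]
    - [0.8,0.001,0,0,0,0,0]
    - [0.8,0.001,0,0,0,0,0]
    - [0.8,0.001,0,0,0,0,0]
    - [0.8,0,0,0,0,0,0]

```text
time_s: 10.95
tcp_pos: [0.552, 0.1095, 0.117]
eef_rot: [-179.8, 0.1, -79.8]
contact_force: [-2.2, 8.9, 7.8]
gripper_width: 0.0698
gripper_force: 4.5
```

>>> apply_moves:
  targets:
    - [0.8,0.001,0,0,0,0,0]
    - [0.8,0.001,0,0,0,0,0]
    - [0.8,0,0,0,0,0,0]

```text
time_s: 11.2
tcp_pos: [0.5525, 0.1077, 0.1171]
eef_rot: [-179.8, 0.1, -79.8]
contact_force: [-2.0, 10.0, 8.8]
gripper_width: 0.0699
gripper_force: 4.7
```

>>> apply_moves:
  targets:
    - [0.8,0.001,0,0,0,0,0]
    - [0.8,0.001,0,0,0,0,0]
    - [0.8,0,0,0,0,0,0]

```text
time_s: 11.45
tcp_pos: [0.5513, 0.1038, 0.1156]
eef_rot: [180.0, -0.0, -79.8]
contact_force: [-0.9, 1.4, 1.2]
gripper_width: 0.0702
gripper_force: 1.1
```

Run:
```python
from plant import *
from h import *
for n in("top","scene"):
    c=capture(n);np.savez(n+"2.npz",**c)
t=load("top2.npz");s=load("scene2.npz")
a=cv2.resize(t["frame"][160:260,250:350],None,fx=4,fy=4,interpolation=cv2.INTER_CUBIC)
b=cv2.resize(s["frame"][160:260,200:300],None,fx=4,fy=4,interpolation=cv2.INTER_CUBIC)
cv2.imwrite("pics/crop2.png",np.hstack([a,b])[:,:,::-1])
```

```text
(no output)
```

View pics/crop2.png

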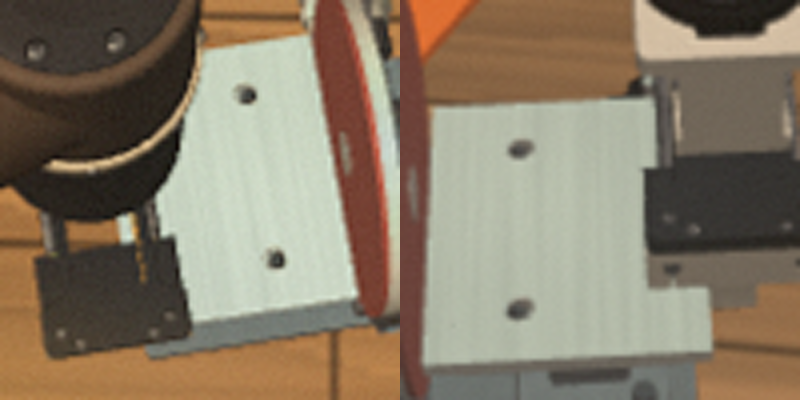

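The plate jumped forward and the force dropped, and both holes now show pins inside. I'll check its height and tilt.

Run:
```python
from h import *
np.set_printoptions(precision=4,suppress=True)
for nm,poly,o in(("top2",[(225,65),(300,45),(345,285),(205,305),(185,180)],(250,160)),("scene2",[(440-400,115),(640-400,105),(640-400,345),(435-400,350)],(200,160))):
    c=load(nm+".npz");P=cloud(c)
    mm=np.zeros((420,560),np.uint8);cv2.fillPoly(mm,[np.array([(o[0]+x/4,o[1]+y/4) for x,y in poly]).round().astype(int)],1);mm=cv2.erode(mm,np.ones((3,3)))
    p=P[mm>0];p=p[(p[:,2]>.09)&(p[:,2]<.13)];n,d,p=fit(p);n*=np.sign(n[2]);R=np.array([[.9845,.1755],[-.1755,.9845]])
    print(nm,len(p),n,R@n[:2],"tilt",np.degrees(np.arccos(n[2])),p.mean(0),"z at seat",((p@n).mean()-n[:2]@[.5652,.0293])/n[2])
```

```text
top2 1685 [0.0026 0.0027 1.    ] [0.003  0.0022] tilt 0.21475572447442273 [0.5632 0.0076 0.1095] z at seat 0.10943043117198946
scene2 2828 [-0.0008 -0.0018  1.    ] [-0.0011 -0.0016] tilt 0.11249132821638709 [0.5715 0.0193 0.111 ] z at seat 0.11098347976544146
```

Flat, with its top at 110 mm, so it is seated. Now I back off and rise clear.

>>> apply_moves:
  targets:
    - [0.8,-0.005,0,0,0,0,0]
    - [0.8,-0.01,0,0,0,0,0]
    - [0.8,-0.015,0,0,0,0,0]
    - [0.8,0,0,-0.03,0,0,0]
    - [0.8,0,0,-0.035,0,0,0]
    - [0.8,0,0,-0.035,0,0,0]
    - [0.8,-0.01,0,-0.035,0,0,0]
    - [0.8,-0.03,0,-0.02,0,0,0]
    - [0.8,-0.035,0,0,0,0,0]
    - [0.8,-0.035,0,0,0,0,0]
    - [0.8,-0.02,0,0,0,0,0]
    - [0.8,0,0,0,0,0,0]
    - [0.8,0,0,0,0,0,0]

```text
time_s: 12.63
tcp_pos: [0.5223, 0.263, 0.27]
eef_rot: [179.9, -0.0, -79.7]
contact_force: [-0.3, -0.7, -0.3]
gripper_width: 0.0702
gripper_force: 0.0
```

Run:
```python
from plant import *
from h import *
c=capture("top");d=capture("scene");P=cloud(c)
p=P[180:236,296:325].reshape(-1,3);p=p[(p[:,2]>.09)&(p[:,2]<.13)];n,_,p=fit(p);print(n,p.mean(0))
a=cv2.resize(c["frame"][100:310,180:400],(400,382));b=cv2.resize(d["frame"][140:350,140:360],(400,382))
cv2.imwrite("pics/end.png",np.hstack([a,b])[:,:,::-1])
```

```text
[-7.07384213e-04 -2.72976900e-03 -9.99996024e-01] [0.56061334 0.01981612 0.10948982]
```

View pics/end.png

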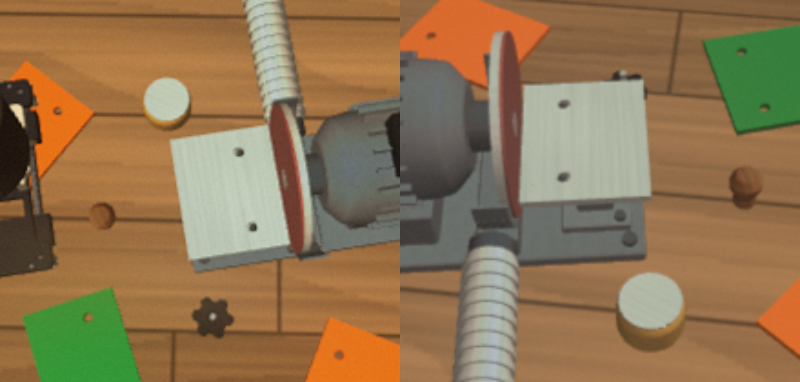

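The plate lies flat against the bracket at crop (225,192), with both holes over the pins. The bystanders haven't moved and the robot is clear.

```bash
python3 -c "from plant import *;print(close_job())"
```

```text
the job is handed in; nothing more can be done
None
```

The rest table is seated over both pins: it lies flat with its top about 110 mm up, the other things on the bench haven't moved, the robot is clear of everything, and the job was handed in at about 13 s.

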